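Show two calibration weights to the bench camera

TASK

Register the two calibration weights with the bench camera: with the fingertips, point down at the larger weight from about 2 cm above the middle of its knob and hold still there for about 2 seconds, then do the same at the smaller weight, and then press the button of the trigger box fully down and let it come back up. The camera logs any part that the fingertips come down close above, so come down over no other part. Grasp and lift nothing, do not touch the tray or anything in it, and leave everything else on the bench where it is.

Things in the scene. Friction and masses are not known exactly. Their poses are not given: they have to be found in the camera images.
- weight_large_top (a point): top centre of the knob of the larger calibration weight: an upright brass-coloured cylinder 32 mm across with a narrower round knob (20 mm) on top, 34 mm high in all; loose in one compartment of the tray. z up
- weight_small_top (a point): top centre of the knob of the smaller calibration weight: the same shape, 24 mm across and 26 mm high; loose in another compartment of the tray. z up
- elbow_top (a point): 18 mm above the underside, at the middle of the elbow fitting (32x34x18 mm, a block with two round stubs at right angles), in the tray; not to be pointed at
- tee_top (a point): 16 mm above the underside, at the middle of the tee fitting (29x34x16 mm, a metal block with one short stub), in the tray; not to be pointed at
- knob_a_top (a point): top centre of a star knob (five lobes, 32x31x20 mm), in the tray; not to be pointed at
- knob_b_top (a point): top centre of a second, equal star knob (32x31x20 mm), in the tray; not to be pointed at
- tray: fixed flat grey sorting tray 165 (its x) x 245 (its y) x 18 mm, walls and floor 4 mm, 2 x 3 compartments about 76 mm wide with one part in each (which part lies where varies; neighbours stand 55 mm or more apart, centre to centre); origin: centre of its underside, on the table. Every part stands out above or just reaches the walls; the tallest reaches 38 mm above the table. A bench camera on a stand 0.30 m high is fixed at the back of the table, well behind the tray
- weight_large: the larger weight; origin: centre of its underside
- weight_small: the smaller weight; origin: centre of its underside
- elbow: the elbow fitting; origin: middle of its underside
- tee: the tee fitting; origin: middle of its underside
- knob_a: a star knob; origin: middle of its underside
- knob_b: the other star knob; origin: middle of its underside
- trigger_top (a point): centre of the top of the round push button (34 mm across) that stands on the trigger box, a fixed grey box 90x75x43 mm on the table to the right of the tray; the button moves straight down and springs back; z up
- trigger (a joint): travel of that button: 0 up, 0.006 m fully down (counts as pressed from 0.0045); a spring takes 5 N at full travel
- tape_roll: loose roll of tape, 94 mm across, 25 mm high, behind the trigger box; bystander; origin: middle of its underside
- pouch: loose flat filled pouch 142x89x17 mm, to the left; bystander; origin: middle of its underside

How it is judged:
On the way, in this order (a step that is already met when the one before it is completed fails the run):
1. the fingertips dwell just above the larger weight (horizontal distance between the grasp point and weight_large_top below 0.025 m and z of the grasp point in the frame of weight_large_top between 0.005 and 0.06 m), for 1.5 s.
2. then they dwell just above the smaller weight (horizontal distance between the grasp point and weight_small_top below 0.025 m and z of the grasp point in the frame of weight_small_top between 0.005 and 0.06 m), for 1.5 s.
3. then the button is pressed fully down (value of joint trigger above 0.0045 m), for 0.05 s.
At the end, for the whole second after the job is handed in: Both weights were pointed at, larger first (1.5 s each, grasp point within 25 mm sideways and 60 mm above the top), then the button was pressed; it is up again (under 1.5 mm), the six parts are at rest within 8 mm and the bystanders within 15 mm of where they were (value of joint trigger below 0.0015 m and distance of each of weight_large, weight_small, elbow, tee, knob_a, knob_b from where it was at the start of the episode below 0.008 m and linear speed of each of weight_large, weight_small, elbow, tee, knob_a, knob_b below 0.02 m/s and distance of each of tape_roll, pouch from where it was at the start of the episode below 0.015 m); the robot touches nothing.
It fails at once if the robot touches the tray or a part in it (contact force between any of the fingers, the arm and weight_large above 0.3 N or contact force between any of the fingers, the arm and weight_small above 0.3 N or contact force between any of the fingers, the arm and elbow above 0.3 N or contact force between any of the fingers, the arm and tee above 0.3 N or contact force between any of the fingers, the arm and knob_a above 0.3 N or contact force between any of the fingers, the arm and knob_b above 0.3 N or contact force between any of the fingers, the arm and tray above 0.3 N).
It fails at once if the fingertips come down close above another part of the tray (grasp point within 25 mm horizontally and less than 60 mm above it) ((horizontal distance between the grasp point and elbow_top below 0.025 m and z of the grasp point in the frame of elbow_top between 0.005 and 0.06 m) or (horizontal distance between the grasp point and tee_top below 0.025 m and z of the grasp point in the frame of tee_top between 0.005 and 0.06 m) or (horizontal distance between the grasp point and knob_a_top below 0.025 m and z of the grasp point in the frame of knob_a_top between 0.005 and 0.06 m) or (horizontal distance between the grasp point and knob_b_top below 0.025 m and z of the grasp point in the frame of knob_b_top between 0.005 and 0.06 m)).
It fails at once if something is lifted or pushed away (distance of any of weight_large, weight_small, elbow, tee, knob_a, knob_b from where it was at the start of the episode above 0.012 m or distance of any of tape_roll, pouch from where it was at the start of the episode above 0.02 m).
It also fails if it takes over 48 s, if anything falls off the work surface, if the arm or the gripper's body presses on something with over 40 N, if the wrist force passes 120 N, or if a joint passes its speed limit or range.

ROBOT

A 6-joint arm with a two-finger parallel gripper is mounted at the origin on a cart in front of the work surface, level with it; the furniture and walls round the work are solid. World frame = base frame: x ahead of the robot, y to its left, z up, the work surface at z = 0. Lengths are in m, angles in rad, forces in N, time in s.
With the tool pointing down it reaches from about 0.35 to 0.975 m from the base axis. Payload 4.9 kg.
Tool frame: the origin (TCP) lies between the finger pads; the fingertips stand 19 mm ahead of it and the grasp point (between the pads) is the TCP; z points along the fingers, y is the line along which they close (so a half turn about z gives the same grasp; the last joint's range is limited). The gripper opens to 85 mm and grips with 20 to 120 N. Pads are 22 mm wide; open, the fingers measure 114 mm over their backs; the gripper's body (76 mm by 85 mm) begins 54 mm behind the grasp point. The pads swing forward as they close: fully open they stand 13 mm farther back than shut.
Start: joints at [-1.42, 0.053, 1.613, -0, 1.476, -0.119], TCP at [0.167, -0.602, 0.217] pointing down, gripper open.
Joint ranges: [-3.01, 3.01], [-1.01, 2.22], [0.06, 2.58], [-1.02, 4.17], [0.09, 2.62], [-3.14, 3.14]. Speed limits (rad/s): [2.57, 2.57, 3.14, 3.14, 3.14, 3.14].

INTERFACE

Orientations are given as a rotation vector (axis times angle).
In Python, from station import ctrl gives the robot as it stands. The module is installed in compiled form; this text tells all that it offers.
- The arm moves only by the tool servo_tool, never from a script. Its argument "increments" is a list that holds one entry, the list of rows, each a list of 5 numbers: the finger opening in cm, from 0 to 8.54, then the shift along the tool's x, y, z in cm, then the turn about the tool's z in degrees. A call has 1 to 5 rows; each row is the pose to reach, as a shift and turn from the pose commanded when the call began, along the tool's axes at that moment; what a row does not reach only later rows make up. A row lasts 1/10 s, in which the tool goes at most 50 mm and 8.59 degrees, less where a joint would pass 70% of its speed; a pose out of reach is approached as far as the arm can. A call with a gripper value outside its range is refused whole. The fingers move at their own pace and stop on an object; "newtons" is the grip in N (left out, the last holds). Time passes only in rows, so rows that repeat a pose let the fingers close. It gives the time, the measured TCP pose, the force, the opening and the grip force at its end, in the units of the state.
- ctrl.get_obs(): the state, without advancing time (a new reading comes with each control period).
- ctrl.get_image(name): name is "side" or "top" or "wrist"; returns a dict with "img" (480x640x3 uint8, red, green, blue), "fx", "fy", "cx", "cy" (pixels), "rvec" (rotation vector, rad) and "tvec" (3), from world to camera coordinates, as OpenCV has them; the wrist camera has in their place "mount" (4x4, takes a point from camera to tool coordinates, whose origin is the TCP and whose axes are the flange's). Camera axes: x right, y down, z forward; pixel columns grow to the right and rows downward; lengths in m; the calibration is good to about 2 mm. The wrist camera is an equidistant fisheye: a pixel r from the principal point sees the ray r / f radians off the axis. A picture is of the moment at which its call begins: read the wrist's pose just before it. There is no depth.
- ctrl.finish_job(): hands the job in; it is judged then, once.
The state is a dict: "t": time; "q": joint angles; "dq": joint speeds; "effort": joint torques, N m; "tool_pos": TCP position; "tool_rot": TCP orientation; "contact_force": force on the tool from outside, world axes, zero at the start; "wrist_torque": the same for the moment, N m; "opening": finger opening in m; "grip_force": force on a finger pad.
Only numpy, scipy, OpenCV 4.12 (cv2) and the standard library are available. Lean on these libraries where they do the work, as an engineer would, in place of code of your own. Each camera call takes 0.05 s, during which the arm holds its last target. There are 200 camera calls.

## Working session

There is one attempt and no reset: what is moved stays moved. The work goes in short steps, Python scripts to look and compute and a tool call to move; the robot and the scene stay as the last step left them, time stands still between calls to the robot, and variables do not carry over. Pictures are saved under pics/ and viewed, at most 10 in all, crops included, and the job is handed in when it is done.

Besides the shell and the picture viewer there is one more tool, called by a JSON object that holds its "method" and its "body", one argument or row to a line. servo_tool: Moves the arm, as the interface text tells. Its arguments: {"type":"object","properties":{"increments":{"type":"array"},"newtons":{"type":"number"}},"required":["increments"]}

```bash
mkdir -p pics; python3 - <<'E'
from station import ctrl
import cv2,numpy as np,pickle
o=ctrl.get_obs();print(o['t'],o['tool_pos'],o['tool_rot'],o['opening'])
d={}
for n in("top","side"):
    d[n]=ctrl.get_image(n);cv2.imwrite(f"pics/{n}.png",d[n]['img'][:,:,::-1])
    print(n,{k:v for k,v in d[n].items() if k!='img'})
pickle.dump(d,open("d.pkl","wb"))
E
```

```text
0.0 [ 0.16647551 -0.6017456   0.21615751] [-3.11102859e+00 -4.22212605e-01  1.13849469e-04] 0.08532726886703487
top {'fx': 521.048002095843, 'fy': 521.048002095843, 'cx': 328.31076662631756, 'cy': 240.76461530967677, 'rvec': array([ 2.15617551, -2.18290603,  0.13208154]), 'tvec': array([0.04543834, 0.55796283, 1.32633777])}
side {'fx': 467.79697324658844, 'fy': 467.79697324658844, 'cx': 316.7579799148562, 'cy': 232.92367728813898, 'rvec': array([ 0.96321141, -2.28624028,  1.24494229]), 'tvec': array([0.43559684, 0.27259511, 0.74687283])}
```

View pics/top.png

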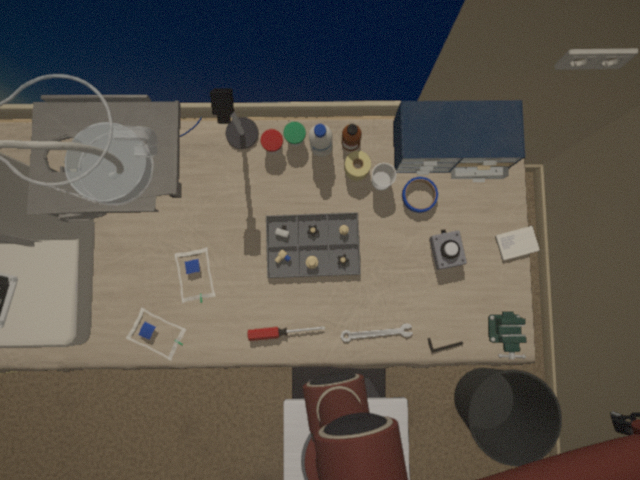

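View pics/side.png

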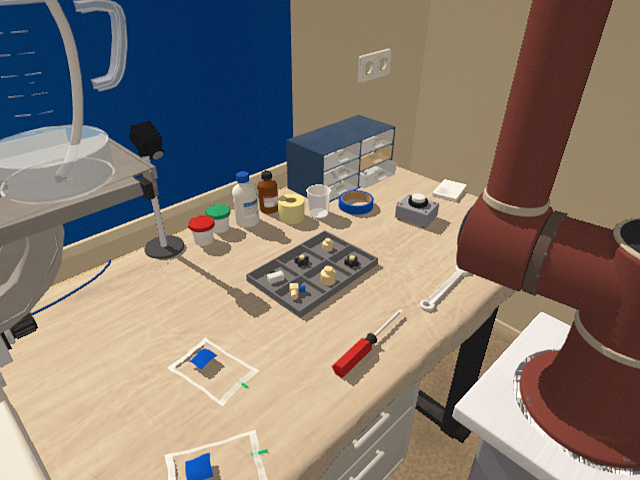

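The top view shows the tray at about (267–360, 214–280). The larger weight is near (312,263), the smaller near (344,230), and the button near (451,249).

```bash
cat > h.py <<'E'
import cv2,numpy as np,pickle
d=pickle.load(open("d.pkl","rb"))
def ray(c,p):
    R=cv2.Rodrigues(c['rvec'])[0];v=R.T@np.array([(p[0]-c['cx'])/c['fx'],(p[1]-c['cy'])/c['fy'],1]);return -R.T@c['tvec'],v
def plane(n,p,z):
    o,v=ray(d[n],p);return (o+v*(z-o[2])/v[2]).round(4)
def tri(p,q):
    o1,v1=ray(d['top'],p);o2,v2=ray(d['side'],q)
    s=np.linalg.lstsq(np.c_[v1,-v2],o2-o1,rcond=None)[0];a=o1+s[0]*v1;b=o2+s[1]*v2
    return ((a+b)/2).round(4),np.linalg.norm(a-b).round(4)
E
python3 - <<'E'
from h import *
for n,(x0,x1,y0,y1) in {'top':(262,366,205,285),'side':(240,390,225,320)}.items():
    im=d[n]['img'][y0:y1,x0:x1].astype(int)
    m=((im[...,0]-im[...,2]>30)&(im[...,0]>110)).astype(np.uint8)
    k,_,st,ce=cv2.connectedComponentsWithStats(m)
    for i in range(1,k):
        if st[i,4]>15:
            p=ce[i]+[x0,y0];print(n,p.round(1),st[i,:5],plane(n,p,.03))
T=d['top']['img'];S=d['side']['img']
for p in [(267,214),(359,214),(360,279),(267,281)]: print('corner',plane('top',p,.018))
for p in [(283,233),(313,231),(283,257),(343,260)]: print('other',plane('top',p,.02))
print('button',plane('top',(451,249),.055),plane('side',(419,199),.055),tri((451,249),(419,199)))
a=cv2.resize(T[205:285,262:366],None,fx=5,fy=5,interpolation=2);b=cv2.resize(T[225:275,425:475],(400,400),interpolation=2)
c=cv2.resize(S[225:320,240:390],None,fx=4,fy=4,interpolation=2)
cv2.imwrite('pics/a.png',a[:,:,::-1]);cv2.imwrite('pics/c.png',c[:,:,::-1])
E
```

```text
top [317.3 232.2] [   0    0  104   80 1698] [0.5813 0.0669 0.03  ]
top [343.4 228.9] [77 20 10  9 66] [ 0.5894 -0.0013  0.03  ]
top [312.4 229.5] [48 23  5  4 17] [0.5887 0.0798 0.03  ]
top [280.2 255.5] [13 45 12 13 79] [0.5216 0.1639 0.03  ]
top [311.4 261. ] [ 44  51  12  11 112] [0.5062 0.0832 0.03  ]
top [342.5 259.2] [79 52  4  5 18] [0.5099 0.0023 0.03  ]
side [317.1 272. ] [   0    0  150   95 8088] [0.5187 0.1004 0.03  ]
side [327.1 244.6] [ 82  13  11  14 127] [0.5752 0.0127 0.03  ]
side [301.4 256.5] [59 29  6  6 28] [0.582  0.0864 0.03  ]
side [351.4 257.3] [109  30   6   6  29] [0.5038 0.0094 0.03  ]
side [327.6 275.5] [ 80  40  16  21 272] [0.4951 0.093  0.03  ]
side [293.5 290.1] [ 49  58  10  17 137] [0.5095 0.1751 0.03  ]
corner [0.6329 0.1994 0.018 ]
corner [ 0.6302 -0.0437  0.018 ]
corner [ 0.4585 -0.043   0.018 ]
corner [0.4564 0.1994 0.018 ]
other [0.5816 0.1572 0.02  ]
other [0.586  0.0784 0.02  ]
other [0.5184 0.1574 0.02  ]
other [0.5086 0.0007 0.02  ]
button [ 0.5309 -0.2749  0.055 ] [ 0.5311 -0.2776  0.055 ] (array([ 0.5302, -0.2749,  0.0564]), np.float64(0.0013))
```

View pics/a.png

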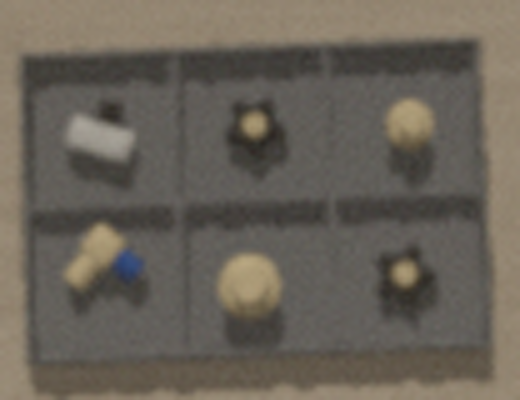

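View pics/c.png

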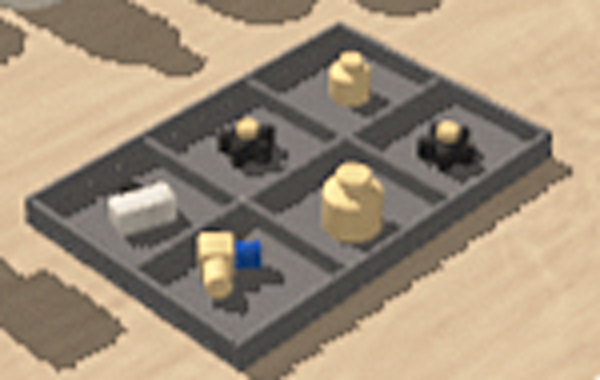

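Top crop: the larger weight is at about (250,287) of the crop, lower middle compartment. The smaller is at (408,122), upper right. The side crop agrees, with knob tops at (354,171) and (350,59). The other four compartments hold the tee, two star knobs and the elbow. Larger weight ≈ (0.504, 0.083), smaller ≈ (0.587, -0.001), button ≈ (0.530, -0.275, 0.056). I'm moving in with closed fingers, staying high.

```bash
cat >> h.py <<'E'
def go(target):
    from station import ctrl
    o=ctrl.get_obs();R=cv2.Rodrigues(np.array(o['tool_rot']))[0]
    s=100*R.T@(np.array(target)-o['tool_pos'])
    print('t',round(o['t'],2),'pos',o['tool_pos'].round(4),'shift cm',s.round(2),'F',o['contact_force'].round(2),'open',round(o['opening'],4))
E
python3 - <<'E'
from h import *
print('L',tri((312,262.5),(328.5,267.8)),plane('side',(328.5,267.8),.038),plane('top',(312,262.5),.038))
print('S',tri((343.6,229.2),(327.5,239.8)),plane('side',(327.5,239.8),.03),plane('top',(343.6,229.2),.03))
go([.504,.083,.15])
E
```

```text
L (array([0.5023, 0.0819, 0.0402]), np.float64(0.0017)) [0.505  0.0803 0.038 ] [0.5018 0.0814 0.038 ]
S (array([ 0.5884, -0.0019,  0.0301]), np.float64(0.0003)) [ 0.5883 -0.002   0.03  ] [ 0.5885 -0.0018  0.03  ]
t 0.1 pos [ 0.1665 -0.6018  0.2163] shift cm [ 50.78 -57.     6.74] F [ 0.51 -0.72  0.63] open 0.0856
```

{"method": "servo_tool", "body": {
  "increments": [
    [[0,2.7,-3,0,0],[0,5.3,-6,0,0],[0,8,-9,0,0],[0,10.6,-12,0,0],[0,13.3,-15,0,0]]
  ],
  "newtons": 20
}}

```text
t: 0.6
tool_pos: [0.255, -0.4206, 0.2167]
tool_rot: [-3.112, -0.422, 0.0]
contact_force: [0.5, 0.2, 1.2]
opening: 0.0125
grip_force: 0.0
```

{"method": "servo_tool", "body": {
  "increments": [
    [[0,2.7,-3,0,0],[0,5.3,-6,0,0],[0,8,-9,0,0],[0,10.6,-12,0,0],[0,13.3,-15,0,0]]
  ]
}}

```text
t: 1.1
tool_pos: [0.3431, -0.2407, 0.2169]
tool_rot: [-3.113, -0.422, 0.0]
contact_force: [1.0, -0.1, -0.7]
opening: -0.0001
grip_force: 0.0
```

{"method": "servo_tool", "body": {
  "increments": [
    [[0,2.7,-3,0,0],[0,5.3,-6,0,0],[0,8,-9,0,0],[0,10.6,-12,0,0],[0,13.3,-15,0,0]]
  ]
}}

```text
t: 1.6
tool_pos: [0.4314, -0.0606, 0.2171]
tool_rot: [3.113, 0.423, -0.0]
contact_force: [0.9, -1.6, -0.2]
opening: -0.0
grip_force: 0.0
```

```bash
python3 -c "
from h import *
go([.504,.083,.15])"
```

```text
t 1.6 pos [ 0.4314 -0.0606  0.2171] shift cm [ 10.83 -11.9    6.71] F [ 0.91 -1.57 -0.21] open -0.0
```

{"method": "servo_tool", "body": {
  "increments": [
    [[0,2.7,-3,1,0],[0,5.4,-6,2,0],[0,8.1,-9,3,0],[0,10.2,-11.2,4,0],[0,10.7,-11.8,4.5,0]]
  ]
}}

```text
t: 2.1
tool_pos: [0.5027, 0.0823, 0.1707]
tool_rot: [-3.112, -0.428, 0.004]
contact_force: [-0.8, -0.4, 0.9]
opening: -0.0004
grip_force: 0.0
```

```bash
python3 -c "
from h import *
from station import ctrl
w=ctrl.get_image('wrist');cv2.imwrite('pics/w.png',w['img'][:,:,::-1])
go([.503,.082,.078])"
```

```text
t 2.15 pos [0.5022 0.0819 0.1701] shift cm [0.11 0.02 9.21] F [-2.    0.04 -0.02] open 0.0001
```

View pics/w.png

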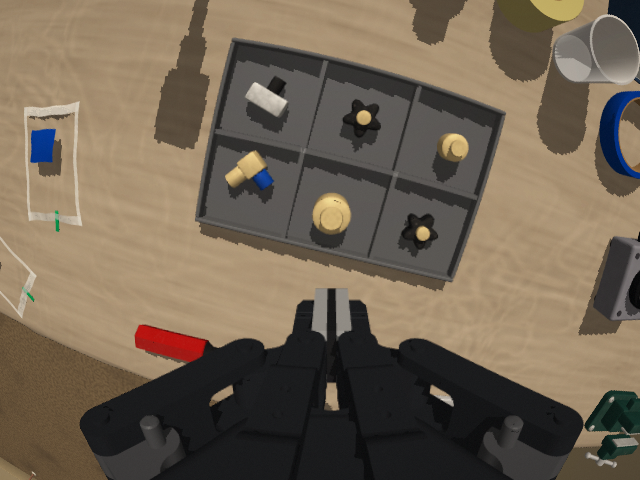

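The wrist view shows the larger knob at (331,217) and the smaller at (457,148). I'll check both positions with the wrist calibration.

```bash
cat >> h.py <<'E'
def wrist(p,z,o,w):
    R=cv2.Rodrigues(np.array(o['tool_rot']))[0];M=np.array(w['mount'])
    f=w.get('fx');u=np.array([p[0]-w['cx'],p[1]-w['cy']]);r=np.linalg.norm(u);th=r/f
    v=np.r_[np.sin(th)*u/r,np.cos(th)]
    c=R@M[:3,3]+o['tool_pos'];v=R@M[:3,:3]@v
    return (c+v*(z-c[2])/v[2]).round(4)
E
python3 -c "
from h import *
from station import ctrl
o=ctrl.get_obs();w=ctrl.get_image('wrist')
for p,z in [((331,217),.038),((457,148),.03),((363,118),.024),((423,234),.024)]:print(wrist(p,z,o,w))
go([.503,.082,.078])"
```

```text
[0.5066 0.0829 0.038 ]
[ 0.5899 -0.0016  0.03  ]
[0.5897 0.0794 0.024 ]
[0.5106 0.0011 0.024 ]
t 2.2 pos [0.502  0.0806 0.1709] shift cm [ 0.16 -0.11  9.29] F [0.75 0.32 0.62] open 0.0001
```

The views agree: larger weight (0.504, 0.082), smaller (0.589, -0.002). I'll descend and dwell.

{"method": "servo_tool", "body": {
  "increments": [
    [[0,0.2,0,2.5,0],[0,0.2,0,5,0],[0,0.2,0,7.5,0],[0,0.2,0,9,0],[0,0.2,0,9.2,0]]
  ]
}}

```text
t: 2.7
tool_pos: [0.5031, 0.0795, 0.0785]
tool_rot: [-3.113, -0.42, 0.006]
contact_force: [0.1, 0.3, -0.1]
opening: -0.0002
grip_force: 0.0
```

{"method": "servo_tool", "body": {
  "increments": [
    [[0,0,0,0,0],[0,0,0,0,0],[0,0,0,0,0],[0,0,0,0,0],[0,0,0,0,0]]
  ]
}}

```text
t: 3.2
tool_pos: [0.5052, 0.0805, 0.0811]
tool_rot: [3.113, 0.423, 0.002]
contact_force: [-1.0, -0.7, 0.0]
opening: -0.0002
grip_force: 0.0
```

{"method": "servo_tool", "body": {
  "increments": [
    [[0,0,0,0,0],[0,0,0,0,0],[0,0,0,0,0],[0,0,0,0,0],[0,0,0,0,0]]
  ]
}}

```text
t: 3.7
tool_pos: [0.5048, 0.0805, 0.0804]
tool_rot: [-3.113, -0.423, 0.0]
contact_force: [0.1, 0.3, -0.5]
opening: 0.0
grip_force: 0.0
```

{"method": "servo_tool", "body": {
  "increments": [
    [[0,0,0,0,0],[0,0,0,0,0],[0,0,0,0,0],[0,0,0,0,0],[0,0,0,0,0]]
  ]
}}

```text
t: 4.2
tool_pos: [0.5048, 0.0805, 0.0804]
tool_rot: [3.113, 0.422, -0.0]
contact_force: [0.1, 0.1, -0.4]
opening: -0.0
grip_force: 0.0
```

{"method": "servo_tool", "body": {
  "increments": [
    [[0,0,0,0,0],[0,0,0,0,0],[0,0,0,0,0],[0,0,0,0,0],[0,0,0,0,0]]
  ]
}}

```text
t: 4.7
tool_pos: [0.5048, 0.0805, 0.0804]
tool_rot: [-3.113, -0.422, 0.0]
contact_force: [-0.2, -0.2, 0.2]
opening: 0.0002
grip_force: 0.0
```

{"method": "servo_tool", "body": {
  "increments": [
    [[0,0,0,-2.5,0],[0,0,0,-5,0],[0,0,0,-7.5,0],[0,0,0,-9,0],[0,0,0,-9.2,0]]
  ]
}}

```text
t: 5.2
tool_pos: [0.5063, 0.0805, 0.1749]
tool_rot: [3.112, 0.422, 0.007]
contact_force: [-0.4, -0.1, 0.5]
opening: -0.0
grip_force: 0.0
```

```bash
python3 -c "
from h import *
go([.589,-.002,.17])"
```

```text
t 5.2 pos [0.5063 0.0805 0.1749] shift cm [ 5.77 10.15  0.53] F [-0.37 -0.09  0.55] open -0.0
```

{"method": "servo_tool", "body": {
  "increments": [
    [[0,1.5,2.6,0,0],[0,3,5.2,0,0],[0,4.5,7.8,0,0],[0,5.6,9.7,0,0],[0,5.9,10.1,0,0]]
  ]
}}

```text
t: 5.7
tool_pos: [0.5889, -0.0026, 0.1705]
tool_rot: [-3.113, -0.419, 0.004]
contact_force: [-0.5, -0.3, 0.5]
opening: 0.0002
grip_force: 0.0
```

{"method": "servo_tool", "body": {
  "increments": [
    [[0,0,0,0,0],[0,0,0,0,0],[0,0,0,2,0],[0,0,0,4,0],[0,0,0,5,0]]
  ]
}}

```text
t: 6.2
tool_pos: [0.5867, -0.0, 0.1203]
tool_rot: [-3.112, -0.424, 0.005]
contact_force: [-0.5, -0.6, 0.1]
opening: 0.0006
grip_force: 0.0
```

```bash
python3 -c "
from h import *
go([.589,-.002,.072])"
```

```text
t 6.2 pos [ 0.5867 -0.      0.1203] shift cm [0.18 0.26 4.83] F [-0.48 -0.62  0.05] open 0.0006
```

{"method": "servo_tool", "body": {
  "increments": [
    [[0,0.1,0.1,1.5,0],[0,0.1,0.1,3,0],[0,0.1,0.1,4.2,0],[0,0.1,0.1,4.8,0],[0,0.1,0.1,4.8,0]]
  ]
}}

```text
t: 6.7
tool_pos: [0.589, -0.0018, 0.0731]
tool_rot: [-3.112, -0.422, 0.003]
contact_force: [-0.3, -0.1, -0.4]
opening: -0.0001
grip_force: 0.0
```

{"method": "servo_tool", "body": {
  "increments": [
    [[0,0,0,0,0],[0,0,0,0,0],[0,0,0,0,0],[0,0,0,0,0],[0,0,0,0,0]]
  ]
}}

```text
t: 7.2
tool_pos: [0.59, -0.0019, 0.0748]
tool_rot: [3.113, 0.422, 0.001]
contact_force: [0.3, -0.4, -0.7]
opening: -0.0
grip_force: 0.0
```

{"method": "servo_tool", "body": {
  "increments": [
    [[0,0,0,0,0],[0,0,0,0,0],[0,0,0,0,0],[0,0,0,0,0],[0,0,0,0,0]]
  ]
}}

```text
t: 7.7
tool_pos: [0.5898, -0.0018, 0.0744]
tool_rot: [-3.113, -0.423, 0.0]
contact_force: [0.5, -1.2, 0.3]
opening: -0.0
grip_force: 0.0
```

{"method": "servo_tool", "body": {
  "increments": [
    [[0,0,0,0,0],[0,0,0,0,0],[0,0,0,0,0],[0,0,0,0,0],[0,0,0,0,0]]
  ]
}}

```text
t: 8.2
tool_pos: [0.5898, -0.0018, 0.0744]
tool_rot: [3.113, 0.423, 0.0]
contact_force: [0.8, -0.4, -0.1]
opening: -0.0002
grip_force: 0.0
```

{"method": "servo_tool", "body": {
  "increments": [
    [[0,0,0,0,0],[0,0,0,0,0],[0,0,0,0,0],[0,0,0,0,0],[0,0,0,0,0]]
  ]
}}

```text
t: 8.7
tool_pos: [0.5898, -0.0018, 0.0744]
tool_rot: [3.113, 0.422, -0.0]
contact_force: [-0.0, -1.1, -0.1]
opening: 0.0004
grip_force: 0.0
```

{"method": "servo_tool", "body": {
  "increments": [
    [[0,0,0,-2.5,0],[0,0,0,-5,0],[0,0,0,-7.5,0],[0,0,0,-9,0],[0,0,0,-9.2,0]]
  ]
}}

```text
t: 9.2
tool_pos: [0.5913, -0.002, 0.1692]
tool_rot: [3.112, 0.422, 0.007]
contact_force: [0.5, 0.2, 0.4]
opening: 0.0
grip_force: 0.0
```

```bash
python3 -c "
from h import *
go([.530,-.275,.17])"
```

```text
t 9.2 pos [ 0.5913 -0.002   0.1692] shift cm [-13.19  24.68  -0.09] F [0.47 0.23 0.36] open 0.0
```

{"method": "servo_tool", "body": {
  "increments": [
    [[0,-1.7,3.2,0,0],[0,-3.5,6.4,0,0],[0,-5.2,9.6,0,0],[0,-6.9,12.8,0,0],[0,-8.6,16,0,0]]
  ]
}}

```text
t: 9.7
tool_pos: [0.5483, -0.1799, 0.1646]
tool_rot: [-3.112, -0.423, 0.003]
contact_force: [-0.1, 0.3, 0.2]
opening: 0.0003
grip_force: 0.0
```

{"method": "servo_tool", "body": {
  "increments": [
    [[0,-1.7,3.2,0,0],[0,-3.4,6.4,0,0],[0,-4.4,8.4,0,0],[0,-4.5,8.7,0,0],[0,-4.5,8.7,0,0]]
  ]
}}

```text
t: 10.2
tool_pos: [0.5288, -0.2747, 0.1649]
tool_rot: [-3.111, -0.42, 0.002]
contact_force: [-0.0, 0.4, 0.1]
opening: -0.0
grip_force: 0.0
```

```bash
python3 -c "
from h import *
from station import ctrl
o=ctrl.get_obs();w=ctrl.get_image('wrist')
cv2.imwrite('pics/w2.png',w['img'][:,:,::-1])
go([.530,-.275,.085])"
```

```text
t 10.25 pos [ 0.5291 -0.274   0.1652] shift cm [0.07 0.14 8.02] F [ 0.13 -0.   -0.16] open -0.0002
```

View pics/w2.png

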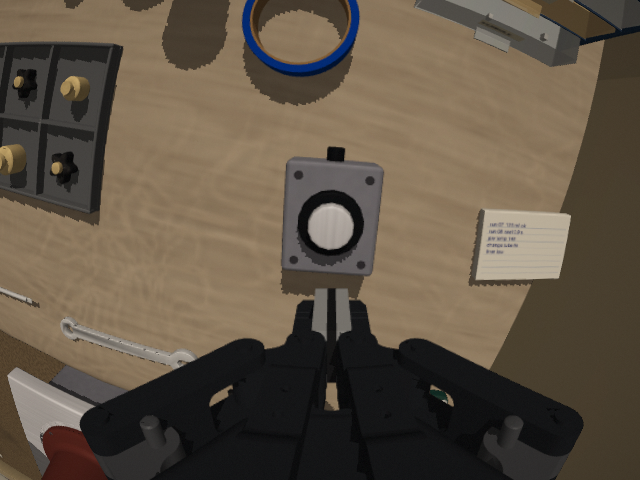

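The white button cap is at (330,227), in line with the fingers. I'll come down in small steps and watch the force.

{"method": "servo_tool", "body": {
  "increments": [
    [[0,0.1,0.1,2.5,0],[0,0.1,0.1,5,0],[0,0.1,0.1,7,0],[0,0.1,0.1,8,0],[0,0.1,0.1,8,0]]
  ]
}}

```text
t: 10.75
tool_pos: [0.5297, -0.2737, 0.0843]
tool_rot: [-3.11, -0.424, 0.005]
contact_force: [1.0, -0.2, 0.3]
opening: -0.0001
grip_force: 0.0
```

{"method": "servo_tool", "body": {
  "increments": [
    [[0,0,0,0,0],[0,0,0,0,0],[0,0,0,0.2,0],[0,0,0,0.4,0],[0,0,0,0.4,0]]
  ]
}}

```text
t: 11.25
tool_pos: [0.5306, -0.2756, 0.0824]
tool_rot: [-3.113, -0.422, 0.0]
contact_force: [0.6, 0.6, -0.8]
opening: -0.0
grip_force: 0.0
```

{"method": "servo_tool", "body": {
  "increments": [
    [[0,0,0,0.3,0],[0,0,0,0.5,0],[0,0,0,0.5,0],[0,0,0,0.5,0],[0,0,0,0.5,0]]
  ]
}}

```text
t: 11.75
tool_pos: [0.5307, -0.2756, 0.0774]
tool_rot: [3.113, 0.422, 0.0]
contact_force: [-0.1, -0.7, 0.0]
opening: -0.0001
grip_force: 0.0
```

{"method": "servo_tool", "body": {
  "increments": [
    [[0,0,0,0.2,0],[0,0,0,0.3,0],[0,0,0,0.3,0],[0,0,0,0.3,0],[0,0,0,0.3,0]]
  ]
}}

```text
t: 12.25
tool_pos: [0.5307, -0.2756, 0.0745]
tool_rot: [3.113, 0.422, 0.0]
contact_force: [-0.7, -0.8, -0.6]
opening: 0.0001
grip_force: 0.0
```

{"method": "servo_tool", "body": {
  "increments": [
    [[0,0,0,0.2,0],[0,0,0,0.3,0],[0,0,0,0.3,0],[0,0,0,0.3,0],[0,0,0,0.3,0]]
  ]
}}

```text
t: 12.75
tool_pos: [0.5306, -0.2755, 0.0714]
tool_rot: [3.113, 0.422, 0.0]
contact_force: [-0.2, -0.3, -0.1]
opening: 0.0001
grip_force: 0.0
```

{"method": "servo_tool", "body": {
  "increments": [
    [[0,0,0,0.2,0],[0,0,0,0.3,0],[0,0,0,0.3,0],[0,0,0,0.3,0],[0,0,0,0.3,0]]
  ]
}}

```text
t: 13.25
tool_pos: [0.5307, -0.2755, 0.0685]
tool_rot: [3.113, 0.423, 0.0]
contact_force: [-0.4, -0.1, 0.5]
opening: 0.0002
grip_force: 0.0
```

{"method": "servo_tool", "body": {
  "increments": [
    [[0,0,0,0.2,0],[0,0,0,0.3,0],[0,0,0,0.3,0],[0,0,0,0.3,0],[0,0,0,0.3,0]]
  ]
}}

```text
t: 13.75
tool_pos: [0.5307, -0.2755, 0.0654]
tool_rot: [3.113, 0.423, 0.0]
contact_force: [0.6, -1.1, 0.8]
opening: 0.0001
grip_force: 0.0
```

{"method": "servo_tool", "body": {
  "increments": [
    [[0,0,0,0.1,0],[0,0,0,0.2,0],[0,0,0,0.2,0],[0,0,0,0.2,0],[0,0,0,0.2,0]]
  ]
}}

```text
t: 14.25
tool_pos: [0.5307, -0.2755, 0.0634]
tool_rot: [-3.113, -0.423, -0.0]
contact_force: [0.5, 0.6, -0.4]
opening: 0.0002
grip_force: 0.0
```

{"method": "servo_tool", "body": {
  "increments": [
    [[0,0,0,0.1,0],[0,0,0,0.2,0],[0,0,0,0.2,0],[0,0,0,0.2,0],[0,0,0,0.2,0]]
  ]
}}

```text
t: 14.75
tool_pos: [0.5306, -0.2755, 0.0614]
tool_rot: [3.113, 0.423, -0.0]
contact_force: [0.1, 0.1, -0.3]
opening: -0.0001
grip_force: 0.0
```

```bash
python3 -c "
from h import *
from station import ctrl
s=ctrl.get_image('side')['img'][150:240,370:490];w=ctrl.get_image('wrist')['img'][120:360,220:440]
a=cv2.resize(s,(480,360),interpolation=2);b=cv2.resize(w,(320,360))
cv2.imwrite('pics/s2.png',np.hstack([a,b])[:,:,::-1])
go([.530,-.275,.085])"
```

```text
t 14.85 pos [ 0.5307 -0.2755  0.0615] shift cm [-0.05 -0.07 -2.35] F [-0.    0.98  0.48] open -0.0004
```

View pics/s2.png

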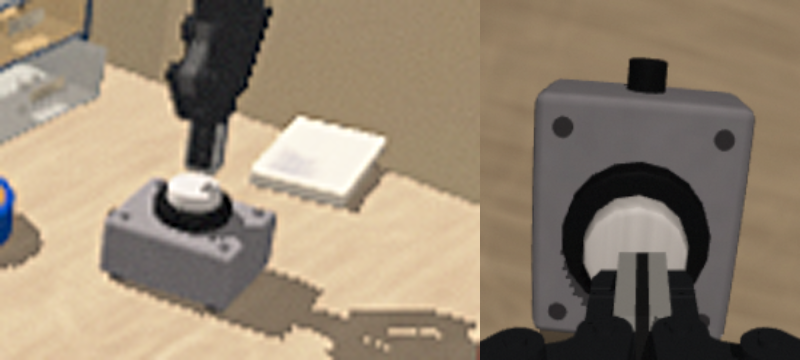

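The side crop shows the fingertips at about (205,170), just above the button cap at (195,185). The wrist crop shows them over the cap. I'll work out the height from that pixel.

```bash
python3 -c "
from h import *
c=d['side']
for z in (.03,.04,.045,.05,.055,.06,.065,.07): print(z,cv2.projectPoints(np.array([[.5307,-.2755,z]]),c['rvec'],c['tvec'],np.array([[c['fx'],0,c['cx']],[0,c['fy'],c['cy']],[0,0,1.]]),None)[0].ravel().round(1))
for p in [(420,192),(418.8,196.3)]: print(plane('side',p,.0425),plane('side',p,.055))
"
```

```text
0.03 [417.4 207.8]
0.04 [417.9 204.4]
0.045 [418.2 202.7]
0.05 [418.4 201. ]
0.055 [418.7 199.3]
0.06 [418.9 197.6]
0.065 [419.1 195.9]
0.07 [419.4 194.1]
[ 0.5642 -0.3319  0.0425] [ 0.5515 -0.3112  0.055 ]
[ 0.5523 -0.3095  0.0425] [ 0.5399 -0.2892  0.055 ]
```

No contact yet, and the side view also says the tips are still above the cap. I'll keep stepping down and watch the force.

{"method": "servo_tool", "body": {
  "increments": [
    [[0,0,0,0.2,0],[0,0,0,0.3,0],[0,0,0,0.3,0],[0,0,0,0.3,0]]
  ]
}}

```text
t: 15.25
tool_pos: [0.5306, -0.2755, 0.0583]
tool_rot: [-3.113, -0.423, 0.0]
contact_force: [0.3, 0.2, -0.2]
opening: 0.0001
grip_force: 0.0
```

{"method": "servo_tool", "body": {
  "increments": [
    [[0,0,0,0.2,0],[0,0,0,0.2,0],[0,0,0,0.2,0],[0,0,0,0.2,0]]
  ]
}}

```text
t: 15.65
tool_pos: [0.5307, -0.2755, 0.0564]
tool_rot: [-3.113, -0.422, -0.0]
contact_force: [0.5, 0.3, 0.1]
opening: 0.0002
grip_force: 0.0
```

```bash
python3 -c "
from h import *
from station import ctrl
o=ctrl.get_obs();w=ctrl.get_image('wrist');s=ctrl.get_image('side')
print(w['mount'].round(4),w['fx'],w['cx'],w['cy'],s['rvec'],s['tvec'])
pickle.dump((o,w,s),open('d2.pkl','wb'))
f=lambda x:cv2.resize(x[165:225,390:450],(400,400),interpolation=0)
cv2.imwrite('pics/s3.png',np.hstack([f(d['side']['img']),f(s['img'])])[:,:,::-1])
cv2.imwrite('pics/w3.png',w['img'][:,:,::-1])
"
```

```text
[[-1.000e-04 -9.569e-01 -2.905e-01  7.450e-02]
 [ 1.000e+00 -2.000e-04  4.000e-04  3.000e-04]
 [-4.000e-04 -2.905e-01  9.569e-01 -1.577e-01]
 [ 0.000e+00  0.000e+00  0.000e+00  1.000e+00]] 371.64829954431775 331.10179214251144 238.97948576556539 [ 0.96321141 -2.28624028  1.24494229] [0.43559684 0.27259511 0.74687283]
```

View pics/s3.png

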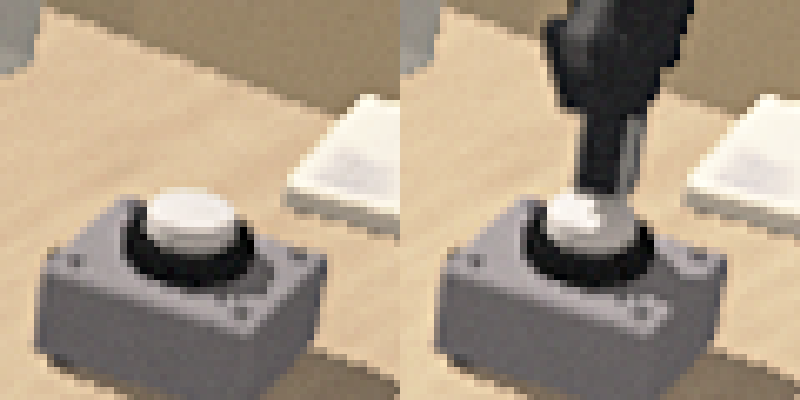

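View pics/w3.png

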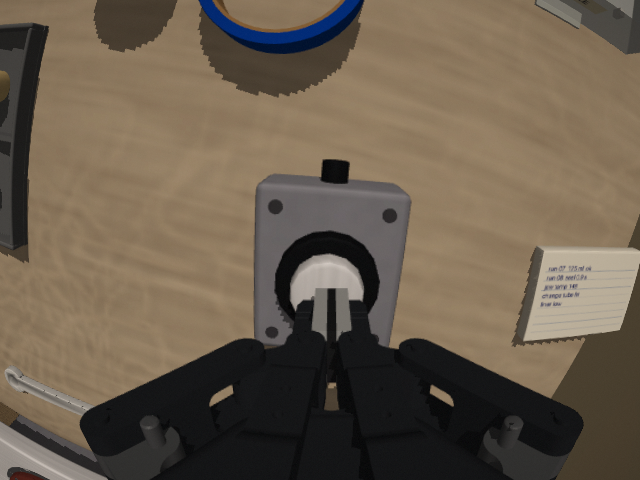

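The left side crop shows the bare cap centred at about image (418.5,196.5). On the right, the tips end at about (421.5,194), still above the cap, although the nominal tip height is 0.037. The wrist view puts the tips at (331,288). So reported TCP height and real tip height disagree, and I need to find out by how much before trusting the earlier dwells.

```bash
python3 -c "
from h import *
o,w,s=pickle.load(open('d2.pkl','rb'))
L=lambda P:[np.linalg.norm(P[i]-P[(i+1)%4]).round(4) for i in range(4)]
w0=cv2.imread('pics/w.png')
rot=o['tool_rot']
for dz in (0,.015,.03):
    o1=dict(tool_pos=np.array([.5022,.0819,.1701+dz]),tool_rot=np.array([-3.112,-.423,.003]))
    P=[wrist(p,.018,o1,w) for p in [(235,40),(504,113),(452,280),(197,221)]]
    o2=dict(tool_pos=np.array(o['tool_pos'])+[0,0,dz],tool_rot=rot)
    Q=[wrist(p,.043,o2,w) for p in [(259,183),(409,194)]]
    print(dz,'tray',L(P),'ctr',np.mean(P,0).round(4),'boxw',np.linalg.norm(Q[0]-Q[1]).round(4), 'L',wrist((331,217),.038,o1,w),'S',wrist((457,148),.03,o1,w),'cap',wrist((327,283),.06,o2,w))
print('tray ctr top',np.mean([plane('top',p,.018) for p in [(267,214),(359,214),(360,279),(267,281)]],0))
print(tri((451,249),(418.5,196.5)))
for n,(x0,x1,y0,y1) in {'top':(430,475,225,275),'side':(395,440,180,215)}.items():
    im=d[n]['img'][y0:y1,x0:x1];m=(im.min(2)>(150)).astype(np.uint8)
    k,_,st,ce=cv2.connectedComponentsWithStats(m);i=1+st[1:,4].argmax();print(n,ce[i]+[x0,y0],st[i])
# tip triangulated from wrist tip ray in world & side ray
M=w['mount']
for x in (-.011,0,.011):
    u=np.array([0,49.]);th=49/w['fx'];v=M[:3,:3]@np.r_[0,np.sin(th),np.cos(th)];sc=(x-M[0,3])/v[0];print('tip z in tool at x',x,(M[:3,3]+sc*v).round(4))
"
```

```text
0 tray [np.float64(0.2394), np.float64(0.1608), np.float64(0.2409), np.float64(0.162)] ctr [0.5516 0.0785 0.018 ] boxw 0.0709 L [0.5068 0.0829 0.038 ] S [ 0.5899 -0.0018  0.03  ] cap [ 0.5369 -0.2722  0.06  ]
0.015 tray [np.float64(0.251), np.float64(0.1686), np.float64(0.2526), np.float64(0.1699)] ctr [0.5505 0.0774 0.018 ] boxw 0.0771 L [0.5033 0.082  0.038 ] S [ 0.5907 -0.0069  0.03  ] cap [ 0.5306 -0.2738  0.06  ]
0.03 tray [np.float64(0.2626), np.float64(0.1763), np.float64(0.2643), np.float64(0.1776)] ctr [0.5494 0.0763 0.018 ] boxw 0.0833 L [0.4998 0.081  0.038 ] S [ 0.5915 -0.0121  0.03  ] cap [ 0.5242 -0.2754  0.06  ]
tray ctr top [0.5445   0.078025 0.018   ]
(array([ 0.5302, -0.2724,  0.0646]), np.float64(0.0004))
top [450.7654321  248.02469136] [16 18 11 11 81]
side [416.18309859 191.91649899] [  0   0  45  35 994]
tip z in tool at x -0.011 [-0.011   0.0004  0.0304]
tip z in tool at x 0 [0.     0.0004 0.0062]
tip z in tool at x 0.011 [ 0.011   0.0004 -0.018 ]
```

The wrist-camera scale puts the TCP reading roughly 7 mm low, and the tips look shorter than stated. I'll find the real contact height by touch.

{"method": "servo_tool", "body": {
  "increments": [
    [[0,0,0,0.1,0],[0,0,0,0.2,0],[0,0,0,0.3,0],[0,0,0,0.3,0],[0,0,0,0.3,0]]
  ]
}}

```text
t: 16.25
tool_pos: [0.5306, -0.2755, 0.0533]
tool_rot: [-3.113, -0.422, 0.0]
contact_force: [-0.1, 0.8, -0.0]
opening: -0.0003
grip_force: 0.0
```

{"method": "servo_tool", "body": {
  "increments": [
    [[0,0,0,0.1,0],[0,0,0,0.2,0],[0,0,0,0.3,0],[0,0,0,0.3,0],[0,0,0,0.3,0]]
  ]
}}

```text
t: 16.75
tool_pos: [0.5307, -0.2756, 0.0506]
tool_rot: [3.113, 0.423, -0.0]
contact_force: [-0.0, 1.5, 1.4]
opening: 0.0001
grip_force: 0.8
```

Contact starts at reported z ≈ 0.051, while the cap top is at about 0.06. So the real tips sit about 8 mm behind the reported TCP instead of 19 mm ahead, and the real grasp point may be up to 27 mm higher than reported. The first dwells could then have been about 70 mm above the knobs, which is over the 60 mm limit. I'll lift and repeat both dwells at reported z = knob top + 14 mm. That puts the tips about 2 cm above the knob and meets the limits either way.

{"method": "servo_tool", "body": {
  "increments": [
    [[0,0,0,-2.5,0],[0,0,0,-5,0],[0,0,0,-7.5,0],[0,0,0,-9.5,0],[0,0,0,-10,0]]
  ]
}}

```text
t: 17.25
tool_pos: [0.5321, -0.2765, 0.1535]
tool_rot: [3.11, 0.422, 0.006]
contact_force: [0.4, -0.4, -0.9]
opening: -0.0002
grip_force: 0.0
```

```bash
python3 -c "
from h import *
o,w,s=pickle.load(open('d2.pkl','rb'))
for p in [(418.5,196.5),(421.3,195),(421.3,196.5)]: print(p,plane('side',p,.062))
for x,t in ((0,-.008),):
    c=d['side']
# wrist: tool-frame tip on axis, expected pixel
M=w['mount'];
for x in (-.011,0,.011):
  for z in (-.008,.019):
    v=M[:3,:3].T@(np.array([x,0,z])-M[:3,3]);th=np.arctan2(np.hypot(v[0],v[1]),v[2]);u=v[:2]/np.hypot(v[0],v[1])*th*w['fx'];print(x,z,(u+[w['cx'],w['cy']]).round(0))
go([.504,.082,.17])"
```

```text
(418.5, 196.5) [ 0.5329 -0.2764  0.062 ]
(421.3, 195) [ 0.5326 -0.2883  0.062 ]
(421.3, 196.5) [ 0.5279 -0.2816  0.062 ]
-0.011 -0.008 [330. 322.]
-0.011 0.019 [330. 297.]
0 -0.008 [330. 301.]
0 0.019 [330. 278.]
0.011 -0.008 [330. 278.]
0.011 0.019 [330. 258.]
t 17.25 pos [ 0.5321 -0.2765  0.1535] shift cm [  6.86 -35.29  -1.77] F [ 0.35 -0.43 -0.93] open -0.0002
```

The observed wrist tip pixel fits tips about 8 mm behind the reported TCP, with no sideways error. I'm going back to the larger weight.

{"method": "servo_tool", "body": {
  "increments": [
    [[0,0.8,-4,-0.5,0],[0,1.6,-8,-1,0],[0,2.4,-12,-1.5,0],[0,3.2,-16,-1.8,0],[0,4,-20,-1.8,0]]
  ]
}}

```text
t: 17.75
tool_pos: [0.5153, -0.0706, 0.1678]
tool_rot: [-3.113, -0.422, 0.0]
contact_force: [0.4, 0.2, 0.1]
opening: 0.0006
grip_force: 0.0
```

{"method": "servo_tool", "body": {
  "increments": [
    [[0,0.8,-4,0,0],[0,1.6,-8,0,0],[0,2.3,-12,0,0],[0,2.8,-14.8,0,0],[0,2.9,-15.3,0,0]]
  ]
}}

```text
t: 18.25
tool_pos: [0.5019, 0.0856, 0.1671]
tool_rot: [-3.111, -0.428, 0.003]
contact_force: [-0.4, -0.3, -0.4]
opening: -0.0003
grip_force: 0.0
```

{"method": "servo_tool", "body": {
  "increments": [
    [[0,0,0,0,0],[0,0,0,2,0],[0,0,0,4,0],[0,0,0,6,0],[0,0,0,7,0]]
  ]
}}

```text
t: 18.75
tool_pos: [0.5019, 0.0816, 0.0959]
tool_rot: [3.113, 0.42, -0.006]
contact_force: [-0.5, -0.0, 0.7]
opening: -0.0002
grip_force: 0.0
```

```bash
python3 -c "
from h import *
go([.504,.082,.052])"
```

```text
t 18.75 pos [0.5019 0.0816 0.0959] shift cm [0.23 0.02 4.39] F [-0.46 -0.    0.69] open -0.0002
```

{"method": "servo_tool", "body": {
  "increments": [
    [[0,0.2,0,1.5,0],[0,0.2,0,2.7,0],[0,0.2,0,3.7,0],[0,0.2,0,4.2,0],[0,0.2,0,4.4,0]]
  ]
}}

```text
t: 19.25
tool_pos: [0.5048, 0.0836, 0.0538]
tool_rot: [-3.113, -0.423, 0.001]
contact_force: [-0.3, 0.9, -0.2]
opening: -0.0002
grip_force: 0.0
```

{"method": "servo_tool", "body": {
  "increments": [
    [[0,0,0,0,0],[0,0,0,0,0],[0,0,0,0,0],[0,0,0,0,0],[0,0,0,0,0]]
  ]
}}

```text
t: 19.75
tool_pos: [0.5052, 0.0837, 0.0547]
tool_rot: [3.113, 0.423, 0.001]
contact_force: [-0.3, 0.6, -0.2]
opening: 0.0001
grip_force: 0.0
```

{"method": "servo_tool", "body": {
  "increments": [
    [[0,0,0,0,0],[0,0,0,0,0],[0,0,0,0,0],[0,0,0,0,0],[0,0,0,0,0]]
  ]
}}

```text
t: 20.25
tool_pos: [0.5049, 0.0837, 0.0544]
tool_rot: [-3.113, -0.423, 0.0]
contact_force: [0.4, -0.2, -0.8]
opening: -0.0004
grip_force: 0.0
```

{"method": "servo_tool", "body": {
  "increments": [
    [[0,0,0,0,0],[0,0,0,0,0],[0,0,0,0,0],[0,0,0,0,0],[0,0,0,0,0]]
  ]
}}

```text
t: 20.75
tool_pos: [0.505, 0.0837, 0.0544]
tool_rot: [-3.113, -0.423, -0.0]
contact_force: [-0.2, 0.4, -0.1]
opening: -0.0001
grip_force: 0.0
```

```bash
python3 -c "
from h import *
from station import ctrl
s=ctrl.get_image('side');f=lambda x:cv2.resize(x[225:305,285:375],(396,352),interpolation=2)
w=ctrl.get_image('wrist')['img'][120:360,200:460]
cv2.imwrite('pics/s4.png',np.hstack([f(s['img']),cv2.resize(w,(381,352))])[:,:,::-1])
go([.504,.082,.052])"
```

```text
t 20.85 pos [0.505  0.0836 0.0544] shift cm [-0.14  0.13  0.24] F [ 0.2   0.03 -0.51] open 0.0
```

View pics/s4.png

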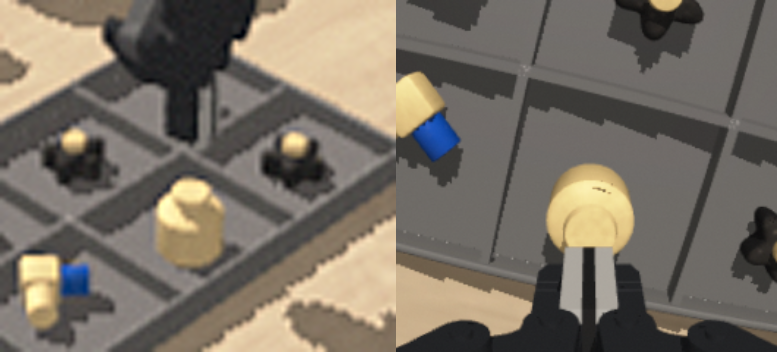

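The side crop shows the fingertips at (190,140), squarely above the larger knob at (192,188), about 2.5 cm up. The wrist crop confirms the alignment. I'll finish this dwell and go to the smaller weight.

{"method": "servo_tool", "body": {
  "increments": [
    [[0,0,0,0,0],[0,0,0,0,0],[0,0,0,0,0],[0,0,0,0,0],[0,0,0,0,0]]
  ]
}}

```text
t: 21.35
tool_pos: [0.505, 0.0836, 0.0544]
tool_rot: [-3.113, -0.423, 0.0]
contact_force: [0.2, -0.5, 0.3]
opening: -0.0001
grip_force: 0.0
```

{"method": "servo_tool", "body": {
  "increments": [
    [[0,0,0,-2.5,0],[0,0,0,-5.5,0],[0,0,0,-8.5,0],[0,0,0,-11,0],[0,0,0,-11.5,0]]
  ]
}}

```text
t: 21.85
tool_pos: [0.5072, 0.0837, 0.1734]
tool_rot: [3.112, 0.423, 0.011]
contact_force: [0.1, -0.3, 0.8]
opening: 0.0
grip_force: 0.0
```

{"method": "servo_tool", "body": {
  "increments": [
    [[0,1.5,2.6,0,0],[0,3,5.2,0,0],[0,4.5,7.8,0,0],[0,5.6,9.9,0,0],[0,5.8,10.4,0,0]]
  ]
}}

```text
t: 22.35
tool_pos: [0.589, -0.0027, 0.1676]
tool_rot: [-3.113, -0.419, 0.003]
contact_force: [-0.1, -0.4, 0.5]
opening: -0.0002
grip_force: 0.0
```

{"method": "servo_tool", "body": {
  "increments": [
    [[0,0,0,0,0],[0,0,0,2,0],[0,0,0,4,0],[0,0,0,6,0],[0,0,0,7,0]]
  ]
}}

```text
t: 22.85
tool_pos: [0.5863, 0.0001, 0.0967]
tool_rot: [-3.111, -0.424, 0.006]
contact_force: [-0.3, 0.1, -0.2]
opening: 0.0002
grip_force: 0.0
```

```bash
python3 -c "
from h import *
go([.589,-.002,.046])"
```

```text
t 22.85 pos [5.863e-01 1.000e-04 9.670e-02] shift cm [0.23 0.28 5.07] F [-0.29  0.12 -0.23] open 0.0002
```

{"method": "servo_tool", "body": {
  "increments": [
    [[0,0.1,0.1,1.5,0],[0,0.1,0.1,3,0],[0,0.1,0.1,4.4,0],[0,0.1,0.1,5,0],[0,0.1,0.1,5.2,0]]
  ]
}}

```text
t: 23.35
tool_pos: [0.5892, -0.0018, 0.0462]
tool_rot: [-3.113, -0.422, 0.003]
contact_force: [0.2, 0.1, -0.1]
opening: -0.0003
grip_force: 0.0
```

{"method": "servo_tool", "body": {
  "increments": [
    [[0,0,0,0,0],[0,0,0,0,0],[0,0,0,0,0],[0,0,0,0,0],[0,0,0,0,0]]
  ]
}}

```text
t: 23.85
tool_pos: [0.5901, -0.0019, 0.0478]
tool_rot: [3.113, 0.423, 0.001]
contact_force: [-0.5, 0.6, -0.4]
opening: -0.0001
grip_force: 0.0
```

{"method": "servo_tool", "body": {
  "increments": [
    [[0,0,0,0,0],[0,0,0,0,0],[0,0,0,0,0],[0,0,0,0,0],[0,0,0,0,0]]
  ]
}}

```text
t: 24.35
tool_pos: [0.5898, -0.0018, 0.0474]
tool_rot: [3.113, 0.423, -0.0]
contact_force: [0.3, 0.4, 0.3]
opening: 0.0001
grip_force: 0.0
```

{"method": "servo_tool", "body": {
  "increments": [
    [[0,0,0,0,0],[0,0,0,0,0],[0,0,0,0,0],[0,0,0,0,0],[0,0,0,0,0]]
  ]
}}

```text
t: 24.85
tool_pos: [0.5898, -0.0018, 0.0474]
tool_rot: [3.113, 0.423, 0.0]
contact_force: [-0.1, -0.7, 0.4]
opening: 0.0002
grip_force: 0.0
```

{"method": "servo_tool", "body": {
  "increments": [
    [[0,0,0,0,0],[0,0,0,0,0],[0,0,0,0,0],[0,0,0,0,0],[0,0,0,0,0]]
  ]
}}

```text
t: 25.35
tool_pos: [0.5898, -0.0018, 0.0474]
tool_rot: [-3.113, -0.423, 0.0]
contact_force: [1.3, -0.5, 0.9]
opening: 0.0
grip_force: 0.0
```

{"method": "servo_tool", "body": {
  "increments": [
    [[0,0,0,-2.5,0],[0,0,0,-5.5,0],[0,0,0,-8.5,0],[0,0,0,-11,0],[0,0,0,-11.5,0]]
  ]
}}

```text
t: 25.85
tool_pos: [0.5921, -0.0021, 0.1667]
tool_rot: [3.111, 0.422, 0.011]
contact_force: [0.7, -0.3, 0.5]
opening: -0.0003
grip_force: 0.0
```

```bash
python3 -c "
from h import *
go([.531,-.275,.16])"
```

```text
t 25.85 pos [ 0.5921 -0.0021  0.1667] shift cm [-13.17  24.67   0.65] F [ 0.75 -0.31  0.51] open -0.0003
```

Both dwells are repeated at the lower height. Next, the button.

{"method": "servo_tool", "body": {
  "increments": [
    [[0,-1.7,3.2,0,0],[0,-3.5,6.4,0,0],[0,-5.2,9.6,0,0],[0,-6.9,12.8,0,0],[0,-8.6,16,0,0]]
  ]
}}

```text
t: 26.35
tool_pos: [0.5484, -0.18, 0.1607]
tool_rot: [-3.112, -0.423, 0.003]
contact_force: [1.5, -0.1, -0.0]
opening: -0.0002
grip_force: 0.0
```

{"method": "servo_tool", "body": {
  "increments": [
    [[0,-1.7,3.2,0,0],[0,-3.4,6.4,0,0],[0,-4.3,8.4,0,0],[0,-4.4,8.7,0,0],[0,-4.4,8.7,0,0]]
  ]
}}

```text
t: 26.85
tool_pos: [0.5298, -0.2744, 0.161]
tool_rot: [-3.112, -0.421, 0.002]
contact_force: [-0.0, 0.3, -0.4]
opening: 0.0001
grip_force: 0.0
```

{"method": "servo_tool", "body": {
  "increments": [
    [[0,0,0,2.5,0],[0,0,0,5,0],[0,0,0,7.5,0],[0,0,0,9,0],[0,0,0,9.5,0]]
  ]
}}

```text
t: 27.35
tool_pos: [0.5293, -0.2726, 0.0648]
tool_rot: [-3.11, -0.424, 0.005]
contact_force: [-0.4, -0.0, -0.4]
opening: 0.0001
grip_force: 0.0
```

```bash
python3 -c "
from h import *
go([.531,-.275,.0515])"
```

```text
t 27.35 pos [ 0.5293 -0.2726  0.0648] shift cm [0.1  0.29 1.33] F [-0.44 -0.04 -0.35] open 0.0001
```

{"method": "servo_tool", "body": {
  "increments": [
    [[0,0,0,0.5,0],[0,0,0,1,0],[0,0,0,1.5,0],[0,0,0,1.7,0],[0,0,0,1.8,0]]
  ]
}}

```text
t: 27.85
tool_pos: [0.5307, -0.2747, 0.0499]
tool_rot: [3.113, 0.422, 0.001]
contact_force: [-1.1, 1.0, 2.0]
opening: 0.0001
grip_force: 1.0
```

{"method": "servo_tool", "body": {
  "increments": [
    [[0,0,0,0.1,0],[0,0,0,0.2,0],[0,0,0,0.2,0],[0,0,0,0.2,0],[0,0,0,0.2,0]]
  ]
}}

```text
t: 28.35
tool_pos: [0.5306, -0.2747, 0.0478]
tool_rot: [3.113, 0.422, 0.001]
contact_force: [0.5, 1.0, 2.1]
opening: 0.0001
grip_force: 1.6
```

{"method": "servo_tool", "body": {
  "increments": [
    [[0,0,0,0.1,0],[0,0,0,0.2,0],[0,0,0,0.2,0],[0,0,0,0.2,0],[0,0,0,0.2,0]]
  ]
}}

```text
t: 28.85
tool_pos: [0.5307, -0.2747, 0.0457]
tool_rot: [3.113, 0.422, 0.001]
contact_force: [-0.2, 1.4, 4.9]
opening: 0.0001
grip_force: 2.2
```

{"method": "servo_tool", "body": {
  "increments": [
    [[0,0,0,0.1,0],[0,0,0,0.15,0],[0,0,0,0.15,0],[0,0,0,0.15,0],[0,0,0,0.15,0]]
  ]
}}

```text
t: 29.35
tool_pos: [0.5307, -0.2747, 0.0451]
tool_rot: [3.113, 0.423, 0.0]
contact_force: [-1.7, 1.9, 9.6]
opening: 0.0003
grip_force: 4.8
```

The force rose past 5 N to 9.6 N with the TCP stopped 6 mm below first contact, so the button is against its end stop, fully down. I'll release and hand in.

{"method": "servo_tool", "body": {
  "increments": [
    [[0,0,0,-1,0],[0,0,0,-3,0],[0,0,0,-6,0],[0,0,0,-9,0],[0,0,0,-10,0]]
  ]
}}

```text
t: 29.85
tool_pos: [0.5315, -0.2754, 0.147]
tool_rot: [3.11, 0.422, 0.005]
contact_force: [-0.3, -1.0, 1.4]
opening: -0.0001
grip_force: 0.0
```

{"method": "servo_tool", "body": {
  "increments": [
    [[0,0,0,0,0],[0,0,0,0,0],[0,0,0,0,0],[0,0,0,0,0],[0,0,0,0,0]]
  ]
}}

```text
t: 30.35
tool_pos: [0.5298, -0.2742, 0.1425]
tool_rot: [-3.112, -0.422, 0.003]
contact_force: [-0.0, -0.2, 0.2]
opening: -0.0001
grip_force: 0.0
```

```bash
python3 -c "
from station import ctrl
print(ctrl.finish_job())"
```

```text
the job is handed in; nothing more can be done
None
```

I pointed at the larger weight and then the smaller one for about 2 s each, pressed the button fully down and released it, and handed the job in at about 30 s; no verdict came back. I did the two dwells twice, because touching the button (lightly, before the repeat) showed the fingertips about 27 mm higher than the readings implied, which may have put the first pair too high.

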